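# Gauge the hole of a special brick

### The job

Check this special brick: seat the ochre brick with the hole fully home in the blue gauge nest, its narrow nib in the nest's narrow end. Then take the red-handled gauge rod out of its wooden stand and pass it down through the brick's hole until its collar rests on the brick, and leave it standing there. Lower both parts rather than dropping them, and leave the grey brick, the mallet and the scraper where they lie.

Things in the scene. Friction and masses are not known exactly. Their poses are not given: they have to be found in the camera images.
- brick: Loose ochre clay brick, 55 mm high, 0.55 kg, on the bench. From above: main block x -40 to 40, y -28 to 28 mm, and on its +x end a narrower nib x 40 to 80, y -16 to 16. Origin at the underside on the hole's axis (centre of the main block), z up. The hole is vertical, 21 mm in diameter, right through. Centre of mass at x = 13.
- brick_hole (a point): Centre of the hole's mouth in the brick's top face, 55 mm above the brick's origin; axes as the brick's.
- brick_nib (a point): Middle of the nib's end face at the underside of the brick: x = 80 mm from the brick's origin.
- nest: Fixed gauge nest: blue plate 28 mm thick, x -65 to 105, y -50 to 50 mm, with bright steel edges 18 mm high on it (top 46 mm above the bench, upper part a lead-in) that fit the brick with 2.5 mm play a side (4 beside the nib). Narrow nib end at +x. Origin on the bench, on the axis of a 31 mm through hole. Brick home: its axes match the nest's, its origin 28 mm above.
- nest_seat (a point): Point on the nest's seat floor, 28 mm above the bench, on the axis of the relief hole, where the brick's origin belongs; axes as the nest's.
- nest_nib (a point): Point on the seat floor where brick_nib belongs, 80 mm along the nest's +x from nest_seat.
- rod: Loose gauge rod, 131 mm long, 0.22 kg, standing upright in the stand. Origin at the underside of its collar, on the axis, z up. Above it: steel collar 36 mm diameter, 6 mm thick, then a round red handle 24 mm diameter, 50 mm long (top at z = 56). Below it: steel shank 16 mm diameter, 75 mm long, its last 12 mm tapering to 8 mm.
- rod_tip (a point): Centre of the shank's lower end, 75 mm below the rod's origin.
- stand: Fixed dark wooden block 90 x 90 x 85 mm with a vertical hole 25 mm in diameter through its middle, in which the rod stands with its collar on the block's top. Origin at the centre of its underside.
- blank: Loose plain grey brick without a hole, 60 x 110 x 55 mm. To be left alone. Origin at the centre of its underside.
- mallet: Loose wooden mallet 200 mm long, lying flat. To be left alone.
- scraper: Loose scraper (flat blade, handle) 180 mm long, lying flat. To be left alone.
Not all that is in view belongs to the job. Several things have the shape of the nest; the one meant has the colours described above.

How it is judged:
By the outcome, as a careful person would: the job done as asked, in the order asked, and still so for the second after the job is handed in, with the robot touching nothing.
It also fails if it takes over 72 s, if anything falls off the work surface, if the arm or the gripper's body presses on something with over 40 N, if the wrist force passes 120 N, or if a joint passes its speed limit or range.

### The arm

A 6-joint arm with a two-finger parallel gripper is mounted at the origin on the work surface. World frame = base frame: x ahead of the robot, y to its left, z up, the work surface at z = 0. Lengths are in mm, angles in rad, forces in N, time in s.
With the tool pointing down it reaches from about 350 to 875 mm from the base axis. Payload 4.2 kg.
Tool frame: the origin (TCP) lies on the mounting face of the last link; the fingertips stand 173 mm ahead of it and the grasp point (between the pads) lies 155 mm ahead of it; z points along the fingers, y is the line along which they close (so a half turn about z gives the same grasp; the last joint's range is limited). The gripper opens to 85 mm and grips with 20 to 120 N. Pads are 22 mm wide; open, the fingers measure 114 mm over their backs; the gripper's body (76 mm by 85 mm) begins 54 mm behind the grasp point. The pads swing forward as they close: fully open they stand 13 mm farther back than shut.
Start: joints at [-0.854, 0.385, 0.008, 0, -1.194, -0.259], TCP at [276.247, -560.614, 404.712] pointing down, gripper open.
Joint ranges: [-3.14, 3.14], [-1.21, 2.06], [-1.07, 1.41], [-3.16, 2.05], [-2.99, -0.16], [-3.1, 3.1]. Speed limits (rad/s): [2.79, 2.79, 3.14, 3.14, 3.14, 3.14].

### API

Orientations are given as a unit quaternion [x, y, z, w].
In Python, from bench import arm gives the robot as it stands. The module is installed in compiled form; this text tells all that it offers.
- The arm moves only by the tool move_arm, never from a script. Its arguments are lists of equal length, an entry for each row: "fingers": the finger opening in mm, from 0 to 85.4; "travel": the shift along the tool's x, y, z in mm, a list of three; "dr": the turn, a rotation vector about the tool's x, y, z in rad, a list of three. A call has 1 to 10 rows; each row is the pose to reach, as a shift and turn from the pose commanded when the call began, along the tool's axes at that moment; what a row does not reach only later rows make up. A row lasts 1/10 s, in which the tool goes at most 50 mm and 8.59 degrees, less where a joint would pass 70% of its speed; a pose out of reach is approached as far as the arm can. A call with a gripper value outside its range is refused whole. The fingers move at their own pace and stop on an object; the grip force is fixed at half the most. Time passes only in rows, so rows that repeat a pose let the fingers close. It gives the time, the measured TCP pose, the force, the opening and the grip force at its end, in the units of the state.
- arm.read_state(): the state, without advancing time (a new reading comes with each control period).
- arm.get_image(name): name is "scene" or "side" or "wrist"; returns the picture (400x640x3 uint8, red, green, blue); there is no depth.
- arm.camera_model(name): a dict with "intrinsics" (3x3 intrinsics, pixels), "pose" (4x4, takes a point from camera to world coordinates). Camera axes: x right, y up, looking along -z (the intrinsics and any distortion apply to the point x, -y, -z); pixel columns grow to the right and rows downward; lengths in mm; the calibration is good to about 2 mm. The wrist camera is an equidistant fisheye: a pixel r from the principal point sees the ray r / f radians off the axis. A picture is of the moment at which its call begins: read the wrist's pose just before it. camera_model takes no time and is no camera call; for the wrist camera it gives the pose at the moment of the call.
- arm.job_done(): hands the job in; it is judged then, once.
The state is a dict: "clock": time; "joints": joint angles; "joint_vel": joint speeds; "joint_efforts": joint torques, N m; "position": TCP position; "ee_rot": TCP orientation; "contact_force": force on the tool from outside, world axes, zero at the start; "wrist_torque": the same for the moment, N m; "gripper_width": finger opening in mm; "grasp_force": force on a finger pad.
Only numpy, scipy, OpenCV 4.12 (cv2) and the standard library are available. Lean on these libraries where they do the work, as an engineer would, in place of code of your own. Each camera call takes 0.05 s, during which the arm holds its last target. There are 200 camera calls.

## Working session

There is one attempt and no reset: what is moved stays moved. The work goes in short steps, Python scripts to look and compute and a tool call to move; the robot and the scene stay as the last step left them, time stands still between calls to the robot, and variables do not carry over. Pictures are saved under pics/ and viewed, at most 10 in all, crops included, and the job is handed in when it is done.

Besides the shell and the picture viewer there is one more tool, called after "Request:" as name(argument=value, ...), one argument or row to a line, values as JSON. move_arm: Moves the arm, as the interface text tells. Its arguments: {"type":"object","properties":{"fingers":{"type":"array","items":{"type":"number"}},"travel":{"type":"array","items":{"type":"array","items":{"type":"number"}}},"dr":{"type":"array","items":{"type":"array","items":{"type":"number"}}}},"required":["fingers","travel","dr"]}

```bash
mkdir -p pics; python3 - <<'E'
from bench import arm
import cv2,numpy as np
s=arm.read_state();print(s)
for n in("scene","side","wrist"):
    m=arm.camera_model(n);print(n,np.round(m["intrinsics"],1).tolist(),np.round(m["pose"],3).tolist(),[k for k in m])
    cv2.imwrite(f"pics/{n}0.png",arm.get_image(n)[:,:,::-1])
E
```

```text
{'clock': 0.0, 'joints': array([-8.54389394e-01,  3.85585559e-01,  6.60882534e-03, -5.13850195e-04,
       -1.19401731e+00, -2.58583121e-01]), 'joint_vel': array([ 0.00113946, -0.0002027 , -0.00103199, -0.00098852,  0.00128485,
       -0.00148074]), 'joint_efforts': array([-5.76663069e-06, -3.92291486e+01,  1.88404584e+01,  4.18642581e+00,
       -4.69665014e-03,  5.19359403e-06]), 'position': array([ 276.18033523, -560.43738294,  403.59479619]), 'ee_rot': array([-2.26825484e-01,  9.73934770e-01,  1.08270694e-03, -3.03739239e-04]), 'contact_force': array([-0.49997905,  0.32419303,  0.59571823]), 'wrist_torque': array([ 0.01116126,  0.02689396, -0.00070868]), 'grasp_force': 0.0, 'gripper_width': 85.58377132115129}
scene [[449.8, 0.0, 321.3], [0.0, 449.8, 198.1], [0.0, 0.0, 1.0]] [[0.066, -0.748, 0.66, 1464.363], [0.998, 0.037, -0.057, -167.799], [0.018, 0.663, 0.749, 1100.458], [0.0, 0.0, 0.0, 1.0]] ['intrinsics', 'pose']
side [[369.7, 0.0, 316.2], [0.0, 369.7, 200.1], [0.0, 0.0, 1.0]] [[-0.82, 0.303, -0.486, 19.808], [-0.573, -0.449, 0.685, 656.697], [-0.01, 0.84, 0.542, 689.456], [0.0, 0.0, 0.0, 1.0]] ['intrinsics', 'pose']
wrist [[309.7, 0.0, 321.0], [0.0, 309.7, 196.5], [0.0, 0.0, 1.0]] [[-0.441, -0.862, -0.25, 212.199], [0.897, -0.423, -0.126, -591.941], [0.003, -0.28, 0.96, 373.345], [0.0, 0.0, 0.0, 1.0]] ['intrinsics', 'pose']
```

View pics/scene0.png

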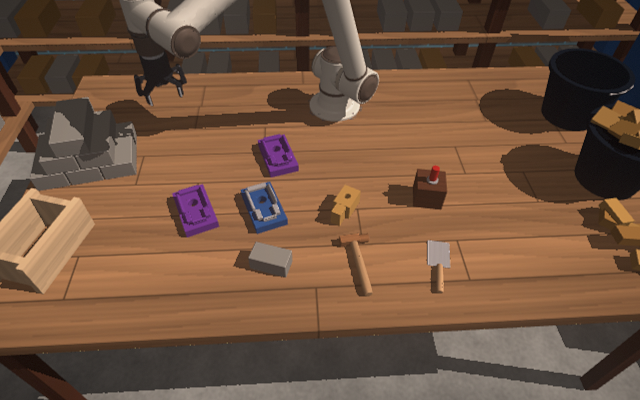

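View pics/side0.png

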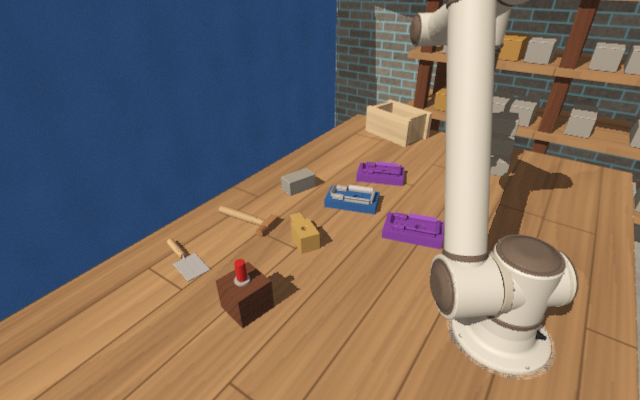

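The scene view shows the brick at about (346,203), the blue nest at (263,206) and the red handle on the stand at (434,173). The mallet head lies just beyond the brick at (354,239). The side view agrees: brick (305,232), nest (352,199), rod (241,271). Next I cast rays onto the known height planes.

```bash
cat > h.py <<'E'
from bench import arm
import cv2,numpy as np
def ray(m,u,v,fish=False):
    K=np.array(m["intrinsics"]);P=np.array(m["pose"])
    a,b=(u-K[0,2])/K[0,0],(v-K[1,2])/K[1,1]
    if fish:
        r=np.hypot(a,b)+1e-12; d=np.array([np.sin(r)*a/r,-np.sin(r)*b/r,-np.cos(r)])
    else: d=np.array([a,-b,-1.])
    return P[:3,3],P[:3,:3]@(d/np.linalg.norm(d))
def plane(m,u,v,z,fish=False):
    o,d=ray(m,u,v,fish); return o+d*(z-o[2])/d[2]
def proj(m,p,fish=False):
    K=np.array(m["intrinsics"]);P=np.array(m["pose"]); c=P[:3,:3].T@(np.array(p,float)-P[:3,3]); x,y,z=c[0],-c[1],-c[2]
    if fish:
        r=np.hypot(x,y); t=np.arctan2(r,z); x,y=x/r*t,y/r*t
    else: x,y=x/z,y/z
    return K[0,0]*x+K[0,2],K[1,1]*y+K[1,2]
def mask(img,lo,hi):
    return cv2.inRange(cv2.cvtColor(img,cv2.COLOR_RGB2HSV),lo,hi)
E
python3 - <<'E'
from h import *
im=cv2.imread("pics/scene0.png")
cv2.imwrite("pics/s_crop.png",cv2.resize(im[155:255,235:395],None,fx=5,fy=5,interpolation=cv2.INTER_CUBIC))
m=arm.camera_model("scene")
rgb=im[:,:,::-1].copy()
hs=cv2.cvtColor(im,cv2.COLOR_BGR2HSV)
print("hsv brick",hs[192,345],"wood",hs[270,200],"nest",hs[222,262],"red",hs[172,434])
for nm,u,v,z in (("brickhole",347,201,55),("nest",263,203,28),("red top",435,168,141)): print(nm,plane(m,u,v,z).round(1))
E
```

```text
hsv brick [ 16 159 196] wood [ 13 138 166] nest [109 144 136] red [  4 191  87]
brickhole [558.4 -10.1  55. ]
nest [ 530.  -271.1   28. ]
red top [513.4 258.9 141. ]
```

View pics/s_crop.png

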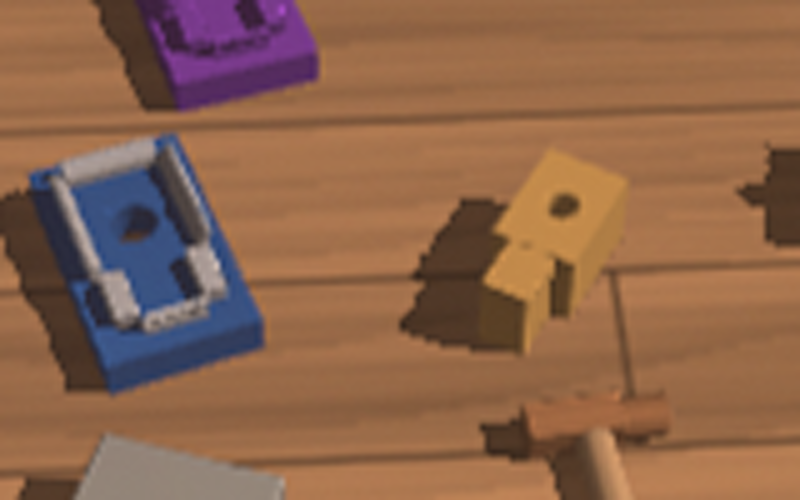

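The crop shows the brick hole at crop (565,206) and its nib end at about (502,293), pointing away from the robot. It also shows the nest hole at (137,224), the nest's narrow end towards the lower right at about (175,318), and the plate corners.

```bash
python3 - <<'E'
from h import *
m=arm.camera_model("scene")
f=lambda x,y,z:plane(m,235+(x-2)/5,155+(y-2)/5,z)[:2]
H=f(565,206,55);N=f(502.5,293.5,55);d=N-H
print("brick",H.round(1),"nib len",np.linalg.norm(d).round(1),"yaw",np.degrees(np.arctan2(d[1],d[0])).round(1))
c=[f(*p,55) for p in((552,148),(628,180),(495,232))];e=c[1]-c[0];g=c[2]-c[0]
print("end edge",np.linalg.norm(e),np.degrees(np.arctan2(e[1],e[0])),"side",np.linalg.norm(g),np.degrees(np.arctan2(g[1],g[0])))
C=np.array([f(*p,28) for p in((32,175),(178,133),(262,318),(110,365))])
a=(C[2]+C[3]-C[0]-C[1])/2
print("nest hole",f(137,224,28).round(1),"corners",C.round(0).tolist(),"centre",C.mean(0),"len",np.linalg.norm(a),"yaw",np.degrees(np.arctan2(a[1],a[0])))
u=a/np.linalg.norm(a);print("seat from plate",C.mean(0)-20*u)
S=arm.camera_model("side"); s=cv2.imread("pics/side0.png")[:,:,::-1].copy();t=cv2.imread("pics/scene0.png")[:,:,::-1].copy()
for mm,im,x0,x1,y0,y1 in((m,t,410,455,155,190),(S,s,220,265,250,300)):
    k=mask(im,(0,170,60),(6,255,255))|mask(im,(174,170,60),(180,255,255)); z=np.zeros_like(k);z[y0:y1,x0:x1]=k[y0:y1,x0:x1]
    ys,xs=np.nonzero(z);print(len(xs),xs.min(),xs.max(),ys.min(),ys.max());print("rod",plane(mm,xs.mean(),ys.mean(),116).round(1))
st=arm.read_state()
from scipy.spatial.transform import Rotation as R
r=R.from_quat(st["ee_rot"]).as_matrix();print(r.round(3))
E
```

```text
brick [537.  -6.] nib len 82.1 yaw -33.3
end edge 54.25046161354258 56.44933490559571 side 81.15772910730965 -31.477409096679317
nest hole [ 514.7 -274.6] corners [[469.0, -343.0], [436.0, -249.0], [595.0, -197.0], [627.0, -288.0]] centre [ 531.8999986  -269.37923605] len 167.16032331864514 yaw 18.714578975606873
seat from plate [ 512.95742527 -275.79631603]
114 430 439 165 180
rod [508.3 263.  116. ]
224 234 246 259 281
rod [510.7 259.8 116. ]
[[-0.897 -0.442 -0.001]
 [-0.442  0.897  0.001]
 [ 0.     0.002 -1.   ]]
```

Request:
move_arm(
  fingers=[85,85,85,85,85,85,85,85,85,85],
  travel=[
    [-38,29,0],
    [-76,58,0],
    [-114,87,0],
    [-152,116,0],
    [-190,145,0],
    [-228,174,0],
    [-266,203,0],
    [-304,232,0],
    [-342,261,0],
    [-380,290,0],
  ],
  dr=[
    [0,0,0.1],
    [0,0,0.2],
    [0,0,0.3],
    [0,0,0.4],
    [0,0,0.5],
    [0,0,0.6],
    [0,0,0.7],
    [0,0,0.8],
    [0,0,0.9],
    [0,0,1.02],
  ],
)

```text
clock: 1.15
position: [489.2, -130.6, 404.7]
ee_rot: [0.28, 0.96, 0.0, 0.0]
contact_force: [0.6, -0.6, -0.7]
gripper_width: 84.8
grasp_force: 0.0
```

```bash
cat >> h.py <<'E'
from scipy.spatial.transform import Rotation as R
def go(p,yaw_y=None,st=None):
    "tool-frame shift and turn from the present pose to TCP p, tool down with y axis at world angle yaw_y (mod 180)"
    st=st or arm.read_state();r=R.from_quat(st["ee_rot"]).as_matrix()
    print("at",st["position"].round(1),"F",st["contact_force"].round(1),"w",round(st["gripper_width"],1),"t",round(st["clock"],2),"j6",round(st["joints"][5],2),"yawy",np.degrees(np.arctan2(r[1,1],r[0,1])).round(1))
    print("shift",(r.T@(np.array(p)-st["position"])).round(1))
    if yaw_y is not None:
        best=None
        for k in(0,180):
            a=np.radians(yaw_y+k);y=np.array([np.cos(a),np.sin(a),0]);z=np.array([0,0,-1.])
            v=R.from_matrix(r.T@np.c_[np.cross(y,z),y,z]).as_rotvec()
            if best is None or np.linalg.norm(v)<np.linalg.norm(best):best=v
        print("turn",best.round(3))
E
python3 -c "
from h import *
go((548,-13,400),57.5)"
```

```text
at [ 489.2 -130.6  404.7] F [ 0.6 -0.6 -0.7] w 84.8 t 1.15 j6 -2.2 yawy 57.5
shift [ 13.5 130.7   4.8]
turn [0.    0.    0.001]
```

Request:
move_arm(
  fingers=[85,85,85,85],
  travel=[
    [5,44,20],
    [9,88,40],
    [13,131,60],
    [13,131,60],
  ],
  dr=[
    [0,0,0],
    [0,0,0],
    [0,0,0],
    [0,0,0],
  ],
)

```text
clock: 1.55
position: [548.9, -11.0, 341.2]
ee_rot: [0.275, 0.961, -0.001, -0.002]
contact_force: [-0.3, -0.6, -1.0]
gripper_width: 85.2
grasp_force: 0.0
```

```bash
python3 - <<'E'
from h import *
m=arm.camera_model("wrist");im=arm.get_image("wrist");np.save("w1.npy",im);import pickle;pickle.dump(m,open("w1.pkl","wb"))
go((548,-13,345),57.5)
print(proj(m,(537,-6,55),1),proj(m,(604,-50,55),1))
cv2.imwrite("pics/w1.png",im[:,:,::-1])
E
```

```text
at [548.3 -12.7 342.6] F [ 0.2 -0.4  0.6] w 84.8 t 1.6 j6 -2.4 yawy 58.0
shift [ 0.1 -0.4 -2.4]
turn [-0.003 -0.003  0.008]
(np.float64(319.79600705812686), np.float64(179.78144304629961)) (np.float64(317.93846889951476), np.float64(263.831546230845))
```

View pics/w1.png

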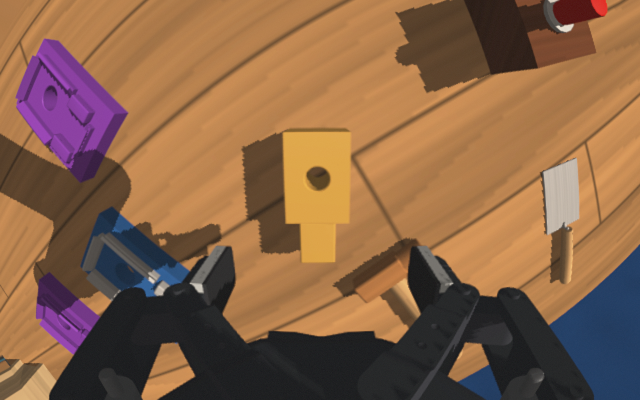

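The wrist view shows the brick aligned with the tool: hole at (318,178), nib end at about (318,262), within 2 px of prediction. The fingers clear it on both sides and the mallet head is at (380,270).

```bash
python3 - <<'E'
from h import *
import pickle
im=np.load("w1.npy");m=pickle.load(open("w1.pkl","rb"))
hs=cv2.cvtColor(im,cv2.COLOR_RGB2HSV);print(hs[200,300],hs[130,310],hs[245,318],hs[178,318])
k=mask(im,(14,120,190),(24,255,255));n,l,s,c=cv2.connectedComponentsWithStats(k);i=l[200,300];k=(l==i).astype(np.uint8)
def rowmid(v):
    x=np.nonzero(k[v])[0];a=plane(m,x.min(),v,55,1);b=plane(m,x.max()+1,v,55,1);return (a+b)/2,np.linalg.norm(a-b)
P=[]
for v in(145,155,165,195,205,215,235,245,255):
    p,w=rowmid(v);P.append(p[:2]);print(v,p.round(1),round(w,1))
P=np.array(P);d=P[-3:].mean(0)-P[:3].mean(0);u=d/np.linalg.norm(d);print("axis yaw",np.degrees(np.arctan2(d[1],d[0])))
ys=np.nonzero(k[:,318])[0];print("end",ys.max(),plane(m,318,ys.max()+.5,55,1).round(1),"start",ys.min(),plane(m,318,ys.min()-.5,55,1).round(1))
h=(hs[165:192,303:333,2]<150).astype(np.uint8);y,x=np.nonzero(h);print("hole",x.mean()+303,y.mean()+165,len(x),plane(m,x.mean()+303,y.mean()+165,55,1).round(1))
E
```

```text
[ 19 169 223] [ 18 164 132] [ 19 172 221] [ 17 148  93]
145 [512.9  11.7  55. ] 65.8
155 [517.8   3.7  55. ] 56.1
165 [ 5.253e+02 -5.000e-01  5.500e+01] 57.3
195 [551.9  -7.4  55. ] 73.5
205 [557.  -16.3  55. ] 64.5
215 [563.2 -23.8  55. ] 57.2
235 [579.4 -33.9  55. ] 31.4
245 [587.8 -39.2  55. ] 31.8
255 [596.7 -44.2  55. ] 31.4
axis yaw -32.47308911436466
end 262 [602.8 -49.2  55. ] start 98 [477.7  29.4  55. ]
hole 318.32682926829267 177.5219512195122 410 [534.7  -6.   55. ]
```

Request:
move_arm(
  fingers=[85,85,85,85,85,85,85,85],
  travel=[
    [1,-1,40],
    [2,-1.5,80],
    [2,-1.5,110],
    [2,-1.5,130],
    [2,-1.5,140],
    [2,-1.5,146],
    [2,-1.5,146],
    [2,-1.5,146],
  ],
  dr=[
    [0,0,0],
    [0,0,0],
    [0,0,0],
    [0,0,0],
    [0,0,0],
    [0,0,0],
    [0,0,0],
    [0,0,0],
  ],
)

```text
clock: 2.4
position: [545.7, -15.1, 199.8]
ee_rot: [0.277, 0.961, 0.001, 0.001]
contact_force: [0.3, 0.6, -0.1]
gripper_width: 84.8
grasp_force: 0.0
```

Request:
move_arm(
  fingers=[50,50,50,50,50,50,50,50],
  travel=[
    [0,0,0],
    [0,0,0],
    [0,0,0],
    [0,0,0],
    [0,0,0],
    [0,0,0],
    [0,0,0],
    [0,0,0],
  ],
  dr=[
    [0,0,0],
    [0,0,0],
    [0,0,0],
    [0,0,0],
    [0,0,0],
    [0,0,0],
    [0,0,0],
    [0,0,0],
  ],
)

```text
clock: 3.2
position: [545.8, -14.6, 200.0]
ee_rot: [0.277, 0.961, 0.001, 0.001]
contact_force: [-1.0, 2.0, 5.2]
gripper_width: 54.9
grasp_force: 65.8
```

```bash
python3 - <<'E'
from h import *
go((525,-279,300),108.5)
m=arm.camera_model("wrist");im=arm.get_image("wrist");cv2.imwrite("pics/w2.png",im[:,:,::-1])
print(arm.read_state()["grasp_force"])
E
```

```text
at [545.8 -14.6 200. ] F [-1.   2.   5.2] w 54.9 t 3.2 j6 -2.4 yawy 57.8
shift [-123.4 -234.7 -100.2]
turn [ 0.001  0.003 -0.884]
65.82557648420334
```

Request:
move_arm(
  fingers=[50,50,50,50,50,50,50,50,50,50],
  travel=[
    [0,0,-10],
    [0,0,-30],
    [0,0,-60],
    [0,0,-95],
    [-24,-17,-125],
    [-54,-39,-130],
    [-89,-64,-130],
    [-124,-89,-130],
    [-159,-114,-130],
    [-193,-139,-130],
  ],
  dr=[
    [0,0,0],
    [0,0,0],
    [0,0,0],
    [0,0,-0.08],
    [0,0,-0.2],
    [0,0,-0.34],
    [0,0,-0.48],
    [0,0,-0.62],
    [0,0,-0.76],
    [0,0,-0.884],
  ],
)

```text
clock: 4.25
position: [634.0, -236.9, 326.7]
ee_rot: [-0.162, 0.987, 0.001, -0.002]
contact_force: [0.9, 0.9, -7.2]
gripper_width: 55.2
grasp_force: 65.5
```

Request:
move_arm(
  fingers=[50,50,50],
  travel=[
    [0,0,0],
    [0,0,0],
    [0,0,0],
  ],
  dr=[
    [0,0,0],
    [0,0,0],
    [0,0,0],
  ],
)

```text
clock: 4.55
position: [633.7, -234.8, 327.2]
ee_rot: [-0.16, 0.987, 0.001, -0.002]
contact_force: [0.4, -0.4, -6.3]
gripper_width: 55.1
grasp_force: 66.6
```

```bash
python3 - <<'E'
from h import *
import pickle
go((635,-235,330),108.5)
m=arm.camera_model("wrist");im=arm.get_image("wrist");np.save("w3.npy",im);pickle.dump((m,arm.read_state()),open("w3.pkl","wb"))
print(proj(m,(514,-275,28),1),proj(m,(590,-250,28),1))
cv2.imwrite("pics/w3.png",im[:,:,::-1])
E
```

```text
at [ 633.7 -234.8  327.2] F [ 0.4 -0.4 -6.3] w 55.1 t 4.55 j6 -1.13 yawy 108.4
shift [-1.2 -0.6 -2.8]
turn [ 0.003 -0.003 -0.002]
(np.float64(319.3906829548748), np.float64(47.31985165618647)) (np.float64(319.16578598823935), np.float64(138.49113112335806))
```

View pics/w3.png

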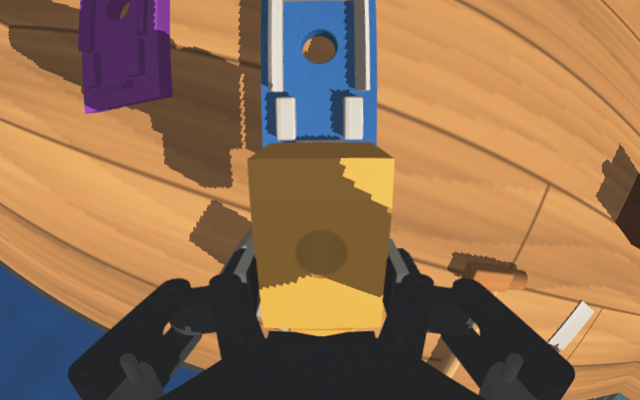

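The wrist view shows the blue nest behind the held brick, with its hole at (320,47), matching prediction. The held brick's hole is at about (321,252) and square to the nest. I'll refine both.

```bash
python3 - <<'E'
from h import *
import pickle
im=np.load("w3.npy");m,st=pickle.load(open("w3.pkl","rb"))
blue=mask(im,(100,90,60),(118,255,255))
hole=1-(blue[25:70,296:345]>0);n,l,s,c=cv2.connectedComponentsWithStats(hole.astype(np.uint8));i=l[22,24];print(s[i],c[i])
hc=plane(m,c[i][0]+296,c[i][1]+25,28,1);print("nest hole",hc.round(1))
ed=[plane(m,s[i][0]+296+o,c[i][1]+25,28,1) for o in(0,s[i][2])];print("dia",np.linalg.norm(ed[0]-ed[1]))
P=[]
for v in(15,40,60,80,100,120,135):
    x=np.nonzero(blue[v,230:410])[0]+230;a=plane(m,x.min(),v,28,1);b=plane(m,x.max()+1,v,28,1);P.append((a+b)[:2]/2);print(v,x.min(),x.max(),P[-1].round(1),np.linalg.norm(a-b).round(1))
P=np.array(P);d=P[-1]-P[0];print("plate axis yaw",np.degrees(np.arctan2(d[1],d[0])))
hs=cv2.cvtColor(im,cv2.COLOR_RGB2HSV);zt=st["position"][2]-200+55
v=hs[225:280,290:352,2].astype(float);k=(v<np.median(v)*.88).astype(np.uint8);n,l,s,c=cv2.connectedComponentsWithStats(k);j=1+np.argmax(s[1:,4]);print(s[j],c[j]);bh=plane(m,c[j][0]+290,c[j][1]+225,zt,1)
e2=[plane(m,s[j][0]+290+o,c[j][1]+225,zt,1) for o in(0,s[j][2])];print("brick hole",bh.round(1),"dia",np.linalg.norm(e2[0]-e2[1]))
r=R.from_quat(st["ee_rot"]).as_matrix();print("rel TCP in tool",(r.T@(bh-st["position"])).round(1),"zt",zt)
for q in((248,158),(394,158)):print(plane(m,*q,zt,1).round(1))
E
```

```text
[  6  11  34  28 725] [22.47724138 24.30068966]
nest hole [ 515.9 -275.2   28. ]
dia 29.008981023020535
15 261 375 [ 484.  -285.8] 100.0
40 261 375 [ 506.4 -278.4] 99.3
60 261 375 [ 523.8 -272.6] 99.0
80 262 376 [ 540.4 -266.1] 99.1
100 261 376 [ 557.3 -261. ] 100.3
120 262 376 [ 573.9 -255.1] 100.0
135 262 375 [ 586.6 -251.3] 99.8
plate axis yaw 18.59538407904461Traceback (most recent call last):
  File "<stdin>", line 13, in <module>
    return _wrapfunc(a, 'argmax', axis=axis, out=out, **kwds)
    return bound(*args, **kwds)
ValueError: attempt to get argmax of an empty sequence
```

```bash
python3 - <<'E'
from h import *
import pickle
im=np.load("w3.npy");m,st=pickle.load(open("w3.pkl","rb"))
zt=st["position"][2]-200+55
hs=cv2.cvtColor(im,cv2.COLOR_RGB2HSV);v=hs[:,:,2].astype(float)
print(v[252,285:360:3].astype(int),v[222:290:3,321].astype(int))
print("nest col",hs[22:72:2,320].tolist())
k=np.zeros(v.shape,np.uint8);w=v[222:285,290:355];k[222:285,290:355]=w<np.median(w)-6
n,l,s,c=cv2.connectedComponentsWithStats(k);j=1+np.argmax(s[1:,4]);print(s[j],c[j])
x,y=s[j][0]+s[j][2]/2,s[j][1]+s[j][3]/2
bh=plane(m,x,y,zt,1);print(bh.round(1),"dia",np.linalg.norm(plane(m,s[j][0],y,zt,1)-plane(m,s[j][0]+s[j][2],y,zt,1)))
r=R.from_quat(st["ee_rot"]).as_matrix();print("tool",(r.T@(bh-st["position"])).round(1))
for u in(318,321,324):
  col=v[130:180,u].astype(int);print(col[10:36])
print([ (r.T@(plane(m,*q,zt,1)-st["position"])).round(1) for q in((248,158),(394,158),(321,157.5))])
E
```

```text
[125 125 124 120 103 104 105 104 106 105 106 108 108 108 104 106 107 104
 104 103 102 118 126 125 125] [124 123 124 107 108 107 107 107 107 108 108 108 108 107 108 107 108 107
 173 235 239 239 239]
nest col [[106, 166, 178], [106, 165, 178], [106, 162, 179], [106, 164, 168], [106, 153, 108], [105, 155, 105], [107, 142, 79], [8, 57, 80], [14, 131, 109], [14, 129, 109], [14, 127, 108], [14, 132, 106], [15, 135, 108], [14, 131, 107], [15, 128, 106], [14, 129, 105], [15, 131, 103], [14, 128, 102], [14, 130, 104], [14, 130, 104], [13, 108, 102], [106, 162, 167], [106, 163, 178], [106, 163, 178], [107, 163, 178]]
[ 296  230   51   45 1825] [320.96493151 252.0690411 ]
[ 619.6 -238.8  182.8] dia 20.937564449542354
tool [1.46e+01 1.00e-01 1.45e+02]
[ 91 110 113 107 107 108 107 108 107 108 107 107 108 108 107 107 107 108
 123 127 127 127 126 128 126 127]
[ 94 110 112 108 109 108 108 108 107 108 108 108 108 108 108 108 107 108
 121 127 125 126 126 126 126 126]
[ 99 116 113 108 108 108 108 107 107 108 108 108 108 107 108 107 108 109
 122 127 126 126 127 126 126 127]
[array([ 53.7, -27.7, 145.1]), array([ 53.6,  27.7, 145.2]), array([ 53.6,  -0. , 145.1])]
```

```bash
python3 -c "
from h import *
go((527.1,-271.3,265),108.5)"
```

```text
at [ 633.9 -234.4  327.8] F [ 0.2  0.2 -6.1] w 55.0 t 4.6 j6 -1.13 yawy 108.5
shift [112.8  -1.3  63. ]
turn [ 0.002 -0.002 -0.001]
```

Request:
move_arm(
  fingers=[50,50,50,50,50,50,50],
  travel=[
    [30,0,0],
    [70,-1,10],
    [100,-1.3,35],
    [112.8,-1.3,50],
    [112.8,-1.3,63],
    [112.8,-1.3,63],
    [112.8,-1.3,63],
  ],
  dr=[
    [0,0,0],
    [0,0,0],
    [0,0,0],
    [0,0,0],
    [0,0,0],
    [0,0,0],
    [0,0,0],
  ],
)

```text
clock: 5.3
position: [529.2, -271.7, 266.5]
ee_rot: [-0.161, 0.987, -0.001, 0.001]
contact_force: [-0.2, 0.8, -6.5]
gripper_width: 55.2
grasp_force: 66.5
```

```bash
python3 - <<'E'
from h import *
go((527.1,-271.3,228),108.5)
a=arm.get_image("wrist");b=arm.get_image("scene");
cv2.imwrite("pics/c4.png",np.vstack([cv2.resize(a[:,120:520],(560,560))[0:380],cv2.resize(b[160:240,210:410],(560,220),interpolation=cv2.INTER_CUBIC)])[:,:,::-1])
E
```

```text
at [ 529.2 -271.7  266.5] F [-0.2  0.8 -6.5] w 55.2 t 5.3 j6 -1.05 yawy 108.5
shift [ 1.9  1.1 38.5]
turn [-0.001  0.001  0.001]
```

View pics/c4.png

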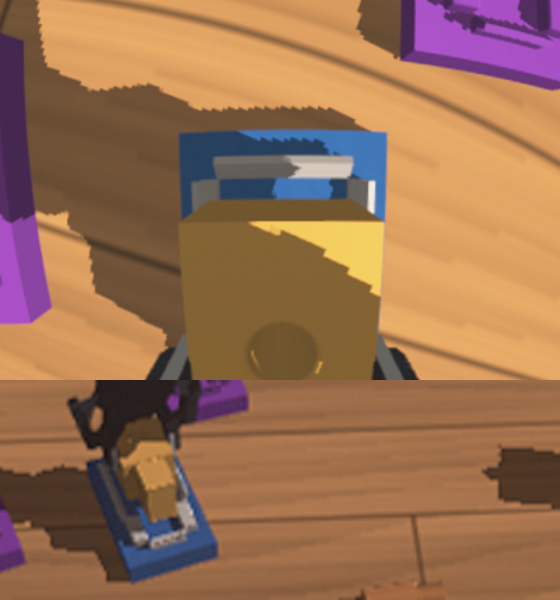

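The combined view shows the brick centred over the nest: plate mid-column about 283, brick about 282. The nib points to the narrow end. I'll lower in small steps, watching the force.

Request:
move_arm(
  fingers=[50,50,50,50,50],
  travel=[
    [1,0.3,6],
    [1,0.3,12],
    [1,0.3,17],
    [1,0.3,17],
    [1,0.3,17],
  ],
  dr=[
    [0,0,0],
    [0,0,0],
    [0,0,0],
    [0,0,0],
    [0,0,0],
  ],
)

```text
clock: 5.9
position: [526.9, -272.5, 248.4]
ee_rot: [-0.16, 0.987, 0.0, -0.0]
contact_force: [0.5, 0.4, -6.6]
gripper_width: 54.7
grasp_force: 66.7
```

```bash
python3 - <<'E'
from h import *
go((527.1,-271.3,228),108.5)
m=arm.camera_model("wrist");im=arm.get_image("wrist");st=arm.read_state();go((527.1,-271.3,228),108.5)
# back steel lip and brick rear end in the picture
hs=cv2.cvtColor(im,cv2.COLOR_RGB2HSV)
blue=mask(im,(100,90,60),(118,255,255)); r=R.from_quat(st["ee_rot"]).as_matrix()
rows=np.nonzero(blue[:,240:390].sum(1)>255*60)[0];print("plate rear row",rows.min())
x=np.nonzero(blue[rows.min()+4,200:440])[0]+200
for u in(x.min(),x.max()+1): print("plate side",(r.T@(plane(m,u,rows.min()+4,28,1)-st["position"])).round(1))
print("plate rear",(r.T@(plane(m,320,rows.min(),28,1)-st["position"])).round(1),"want tool x 65+14=79")
cv2.imwrite("pics/c5.png",im[80:300,200:440,::-1])
E
```

```text
at [ 526.9 -272.5  248.4] F [ 0.5  0.4 -6.6] w 54.7 t 5.9 j6 -1.04 yawy 108.4
shift [-0.6  1.  20.4]
turn [ 0.    -0.001 -0.001]
at [ 527.  -272.5  248.7] F [-0.3  1.  -6.5] w 54.9 t 5.95 j6 -1.04 yawy 108.4
shift [-0.5  1.1 20.7]
turn [-0.     0.    -0.001]
plate rear row 96
plate side [ 78.2 -49.1 220.7]
plate side [ 78.2  50.3 220.7]
plate rear [ 79.3  -0.3 220.7] want tool x 65+14=79
```

Request:
move_arm(
  fingers=[50,50,50,50,50,50],
  travel=[
    [0,0.6,4],
    [0,0.6,8],
    [0,0.6,12],
    [0,0.6,15],
    [0,0.6,18],
    [0,0.6,18],
  ],
  dr=[
    [0,0,0],
    [0,0,0],
    [0,0,0],
    [0,0,0],
    [0,0,0],
    [0,0,0],
  ],
)

```text
clock: 6.55
position: [526.5, -271.8, 230.1]
ee_rot: [-0.16, 0.987, 0.0, -0.001]
contact_force: [0.0, 0.7, -7.0]
gripper_width: 54.7
grasp_force: 66.7
```

Request:
move_arm(
  fingers=[50,50,50,50],
  travel=[
    [0,0,1],
    [0,0,2],
    [0,0,2.6],
    [0,0,2.6],
  ],
  dr=[
    [0,0,0],
    [0,0,0],
    [0,0,0],
    [0,0,0],
  ],
)

```text
clock: 6.95
position: [526.7, -271.8, 228.2]
ee_rot: [-0.16, 0.987, -0.0, 0.0]
contact_force: [0.3, -0.3, -6.8]
gripper_width: 55.2
grasp_force: 66.9
```

Request:
move_arm(
  fingers=[50,50,50,50],
  travel=[
    [0,0,0.7],
    [0,0,1.3],
    [0,0,1.3],
    [0,0,1.3],
  ],
  dr=[
    [0,0,0],
    [0,0,0],
    [0,0,0],
    [0,0,0],
  ],
)

```text
clock: 7.35
position: [526.7, -271.8, 228.1]
ee_rot: [-0.16, 0.987, -0.0, 0.0]
contact_force: [-3.5, 2.9, 5.6]
gripper_width: 54.8
grasp_force: 68.2
```

Contact came at the expected floor height, so I release and rise.

Request:
move_arm(
  fingers=[60,70,80,85,85,85,85,85,85,85],
  travel=[
    [0,0,0],
    [0,0,0],
    [0,0,0],
    [0,0,0],
    [0,0,-5],
    [0,0,-20],
    [0,0,-50],
    [0,0,-90],
    [0,0,-130],
    [0,0,-130],
  ],
  dr=[
    [0,0,0],
    [0,0,0],
    [0,0,0],
    [0,0,0],
    [0,0,0],
    [0,0,0],
    [0,0,0],
    [0,0,0],
    [0,0,0],
    [0,0,0],
  ],
)

```text
clock: 8.35
position: [528.0, -272.4, 364.1]
ee_rot: [-0.161, 0.987, -0.004, 0.006]
contact_force: [-0.0, -0.6, -0.1]
gripper_width: 85.4
grasp_force: 0.0
```

```bash
python3 - <<'E'
from h import *
import pickle
m=arm.camera_model("wrist");im=arm.get_image("wrist");st=arm.read_state();np.save("w6.npy",im);pickle.dump((m,st),open("w6.pkl","wb"))
go((526,-273,358),108.5)
print("seat proj at z83",proj(m,(513.8,-275.7,83),1))
for z in(83,):
  print("hole there if home",proj(m,(513.8,-275.7,z),1))
cv2.imwrite("pics/w6.png",im[:,:,::-1])
E
```

```text
at [ 527.2 -272.   360.8] F [ 0.3 -0.3 -1. ] w 85.5 t 8.4 j6 -1.05 yawy 108.5
shift [ 1.5 -0.6  2.8]
turn [-0.005  0.007 -0.001]
seat proj at z83 (np.float64(325.60499927079195), np.float64(174.10738257605217))
hole there if home (np.float64(325.60499927079195), np.float64(174.10738257605217))
```

View pics/w6.png

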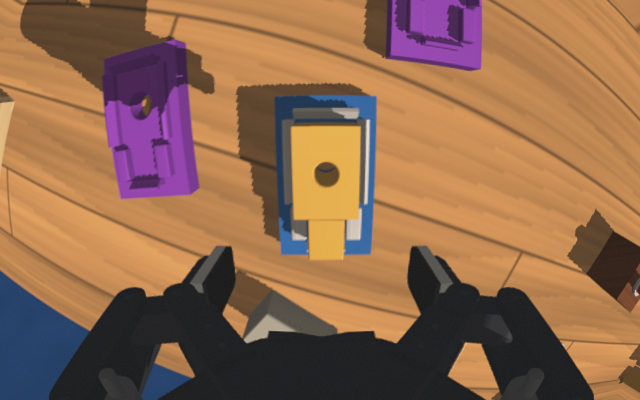

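The brick sits squarely in the nest with its hole at (327,174), and the nib fills the narrow end. Next I measure the hole precisely with the arm at rest and plan the rod move.

```bash
python3 - <<'E'
from h import *
for _ in range(3):
    m=arm.camera_model("wrist");im=arm.get_image("wrist")
st=arm.read_state();r=R.from_quat(st["ee_rot"]).as_matrix()
k=mask(im,(14,120,190),(24,255,255));n,l,s,c=cv2.connectedComponentsWithStats(k);
cand=[i for i in range(1,n) if s[i][4]>3000 and abs(c[i][0]-326)<30];i=cand[0];print(s[i])
cn,h=cv2.findContours((l==i).astype(np.uint8),cv2.RETR_CCOMP,cv2.CHAIN_APPROX_NONE)
for q,hh in zip(cn,h[0]):
    if hh[3]>=0 and len(q)>30:
        x,y,w,hg=cv2.boundingRect(q);u,v=x+w/2,y+hg/2;p=plane(m,u,v,83,1);print("hole px",u,v,w,hg,p.round(1),"ellipse",plane(m,*cv2.fitEllipse(q)[0],83,1).round(1))
def row(v):
    x=np.nonzero(l[v]==i)[0];a=plane(m,x.min(),v,83,1);b=plane(m,x.max()+1,v,83,1);return (a+b)/2,np.linalg.norm(a-b)
for v in(135,150,205,215,230,240,250):p,w=row(v);print(v,p.round(1),w.round(1))
print("pose TCP z",st["position"])
go((510,261,300),None)
E
```

```text
[ 176    0  186   43 3262]Traceback (most recent call last):
  File "<stdin>", line 13, in <module>
  File "<stdin>", line 12, in row
    return umr_minimum(a, axis, None, out, keepdims, initial, where)
ValueError: zero-size array to reduction operation minimum which has no identity
```

```bash
python3 - <<'E'
from h import *
m=arm.camera_model("wrist");im=arm.get_image("wrist")
st=arm.read_state()
k=mask(im,(14,120,190),(24,255,255));k[:100]=0;k[270:]=0;k[:,:270]=0;k[:,390:]=0
cn,h=cv2.findContours(k,cv2.RETR_CCOMP,cv2.CHAIN_APPROX_NONE)
for q,hh in zip(cn,h[0]):
    if hh[3]>=0 and len(q)>30:
        x,y,w,hg=cv2.boundingRect(q);u,v=x+w/2,y+hg/2;p=plane(m,u,v,83,1);print("hole px",u,v,w,hg,p.round(1),"ellipse",plane(m,*cv2.fitEllipse(q)[0],83,1).round(1))
def row(v):
    x=np.nonzero(k[v])[0];a=plane(m,x.min(),v,83,1);b=plane(m,x.max()+1,v,83,1);return (a+b)/2,np.linalg.norm(a-b)
for v in(135,150,205,230,240,250):p,w=row(v);print(v,p.round(1),w.round(1))
go((510,261,300),None)
E
```

```text
hole px 321.5 183.0 29 28 [ 514.2 -274.7   83. ] ellipse [ 514.  -275.3   83. ]
135 [ 473.1 -275.3   83. ] 83.8
150 [ 484.3 -271.    83. ] 83.7
205 [ 527.4 -255.1   83. ] 85.8
230 [ 546.4 -241.2   83. ] 74.6
240 [ 555.2 -238.    83. ] 75.6
250 [ 564.1 -234.2   83. ] 75.8
at [ 526.3 -271.7  355.5] F [ 0.   0.1 -0.1] w 85.0 t 8.6 j6 -1.05 yawy 108.4
shift [-153.1  510.5   56. ]
```

Request:
move_arm(
  fingers=[85,85,85,85,85,85,85,85,85,85],
  travel=[
    [-14,47,0],
    [-28,94,0],
    [-42,140,0],
    [-56,187,0],
    [-70,234,0],
    [-84,281,0],
    [-98,328,0],
    [-112,375,0],
    [-126,421,0],
    [-140,468,0],
  ],
  dr=[
    [0,0,0],
    [0,0,0],
    [0,0,0],
    [0,0,0],
    [0,0,0],
    [0,0,0],
    [0,0,0],
    [0,0,0],
    [0,0,0],
    [0,0,0],
  ],
)

```text
clock: 9.6
position: [510.9, 218.3, 355.5]
ee_rot: [-0.16, 0.987, -0.001, -0.001]
contact_force: [1.0, 0.1, 1.1]
gripper_width: 85.0
grasp_force: 0.0
```

Request:
move_arm(
  fingers=[85,85,85,85],
  travel=[
    [-13,42,0],
    [-13,42,0],
    [-13,42,0],
    [-13,42,0],
  ],
  dr=[
    [0,0,0],
    [0,0,0],
    [0,0,0],
    [0,0,0],
  ],
)

```text
clock: 10.0
position: [510.4, 259.6, 355.8]
ee_rot: [-0.16, 0.987, -0.001, -0.001]
contact_force: [0.0, 0.4, -0.0]
gripper_width: 84.9
grasp_force: 0.0
```

```bash
python3 - <<'E'
from h import *
m=arm.camera_model("wrist");im=arm.get_image("wrist")
st=arm.read_state();print("pred top",proj(m,(510,261,141),1),"collar",proj(m,(510,261,91),1))
go((510,261,273))
k=mask(im,(0,170,60),(7,255,255))|mask(im,(173,170,60),(180,255,255))
n,l,s,c=cv2.connectedComponentsWithStats(k);i=1+np.argmax(s[1:,4]);print(s[i],c[i])
hs=cv2.cvtColor(im,cv2.COLOR_RGB2HSV)
x0,y0,w,h,_=s[i]
for v in range(y0,y0+h,3):
    x=np.nonzero(l[v]==i)[0];print(v,x.min(),x.max(),hs[v,int(x.mean()),2])
cv2.imwrite("pics/w7.png",cv2.resize(im[60:300,180:460],None,fx=2,fy=2)[:,:,::-1])
E
```

```text
pred top (np.float64(323.3798860707542), np.float64(223.7798935544735)) collar (np.float64(322.93371371536773), np.float64(200.96286896147714))
at [510.5 259.3 356.2] F [ 0.5 -0.7 -0.6] w 85.0 t 10.05 j6 -2.0 yawy 108.4
shift [-0.2  1.8 83.2]
[ 307  190   38   52 1505] [325.21993355 216.38471761]
190 320 330 95
193 315 334 95
196 313 336 96
199 311 337 96
202 311 338 96
205 311 339 97
208 311 340 162
211 310 340 226
214 310 341 226
217 308 343 225
220 308 344 226
223 308 344 227
226 308 343 227
229 308 343 227
232 310 341 226
235 311 339 227
238 315 336 228
241 322 329 151
```

View pics/w7.png

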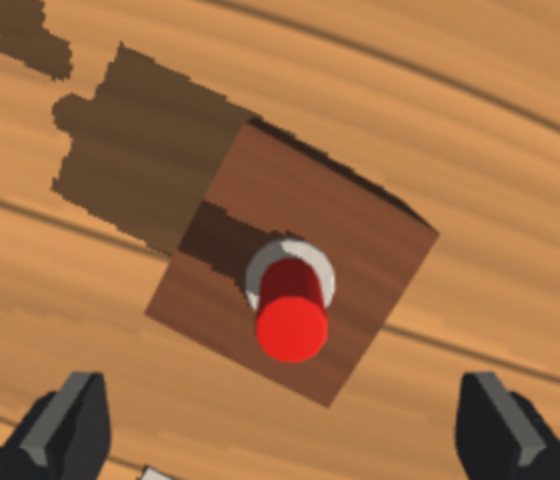

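The wrist view shows the red handle top centred near (326.5,224), about 3 px to tool +y of prediction. The fingers are clear of the stand.

Request:
move_arm(
  fingers=[85,85,85,85,85,85,85],
  travel=[
    [0,3.7,0],
    [0,3.7,25],
    [0,3.7,50],
    [0,3.7,70],
    [0,3.7,80],
    [0,3.7,83],
    [0,3.7,83],
  ],
  dr=[
    [0,0,0],
    [0,0,0],
    [0,0,0],
    [0,0,0],
    [0,0,0],
    [0,0,0],
    [0,0,0],
  ],
)

```text
clock: 10.75
position: [509.6, 263.8, 274.2]
ee_rot: [-0.16, 0.987, 0.0, 0.0]
contact_force: [-0.8, -0.2, 0.3]
gripper_width: 85.0
grasp_force: 0.0
```

Request:
move_arm(
  fingers=[60,40,20,15,15,15,15,15,15,15],
  travel=[
    [0,0,0],
    [0,0,0],
    [0,0,0],
    [0,0,0],
    [0,0,0],
    [0,0,0],
    [0,0,0],
    [0,0,0],
    [0,0,0],
    [0,0,0],
  ],
  dr=[
    [0,0,0],
    [0,0,0],
    [0,0,0],
    [0,0,0],
    [0,0,0],
    [0,0,0],
    [0,0,0],
    [0,0,0],
    [0,0,0],
    [0,0,0],
  ],
)

```text
clock: 11.75
position: [509.5, 263.9, 274.4]
ee_rot: [-0.16, 0.987, 0.0, 0.0]
contact_force: [-1.5, -2.4, 5.9]
gripper_width: 22.7
grasp_force: 58.8
```

Request:
move_arm(
  fingers=[15,15,15,15,15,15,15],
  travel=[
    [0,0,-6],
    [0,0,-20],
    [0,0,-45],
    [0,0,-75],
    [0,0,-105],
    [0,0,-115],
    [0,0,-115],
  ],
  dr=[
    [0,0,0],
    [0,0,0],
    [0,0,0],
    [0,0,0],
    [0,0,0],
    [0,0,0],
    [0,0,0],
  ],
)

```text
clock: 12.45
position: [509.2, 264.0, 389.6]
ee_rot: [-0.16, 0.987, 0.001, 0.001]
contact_force: [-0.7, 0.6, -2.0]
gripper_width: 23.0
grasp_force: 58.8
```

```bash
python3 - <<'E'
from h import *
m=arm.camera_model("wrist");im=arm.get_image("wrist");st=arm.read_state();sc=arm.get_image("scene")
go((514.1,-275,380),108.4)
p=st["position"]
print("pred tip",proj(m,p-[0,0,189.4+75],1),"collar",proj(m,p-[0,0,189.4],1),"top",proj(m,p-[0,0,133.4],1))
a=cv2.resize(im[100:350,200:440],(528,550))
ms=arm.camera_model("scene");u,v=map(int,proj(ms,p-[0,0,210]));print(u,v,"tip scene",proj(ms,p-[0,0,264.4]))
b=cv2.resize(sc[v-55:v+55,u-25:u+25],(250,550),interpolation=cv2.INTER_CUBIC)
cv2.imwrite("pics/w8.png",np.hstack([a,b])[:,:,::-1])
E
```

```text
at [508.8 263.7 386.9] F [-0.5 -1.  -2.7] w 22.9 t 12.55 j6 -2.01 yawy 108.4
shift [ 165.  -512.8    7.6]
turn [-0.    -0.003  0.   ]
pred tip (np.float64(320.17240164366365), np.float64(198.53006309670042)) collar (np.float64(320.14609050805086), np.float64(236.73919505854008)) top (np.float64(320.1229134095303), np.float64(292.4523925641413))
438 158 tip scene (np.float64(435.0400487888191), np.float64(170.97785754838793))
```

View pics/w8.png

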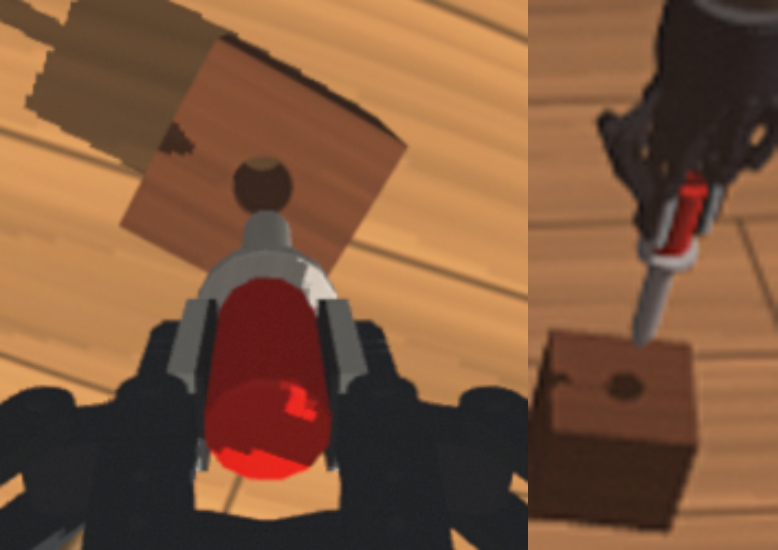

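The rod is held upright. In the full frame the tip edge is near (321.8,196.4), the collar edge near row 212.7 and the handle top near (321.8,295.5), so any offset in the grip is only 1–2 mm. I carry it to above the brick.

Request:
move_arm(
  fingers=[15,15,15,15,15,15,15,15,15,15],
  travel=[
    [10,-30,0],
    [24,-75,0],
    [39,-120,0],
    [54,-167,0],
    [69,-214,0],
    [84,-261,0],
    [99,-308,0],
    [114,-355,0],
    [129,-402,0],
    [144,-448,0],
  ],
  dr=[
    [0,0,0],
    [0,0,0],
    [0,0,0],
    [0,0,0],
    [0,0,0],
    [0,0,0],
    [0,0,0],
    [0,0,0],
    [0,0,0],
    [0,0,0],
  ],
)

```text
clock: 13.55
position: [513.8, -208.5, 386.4]
ee_rot: [-0.16, 0.987, 0.001, -0.002]
contact_force: [1.9, -0.3, -1.2]
gripper_width: 22.6
grasp_force: 59.0
```

Request:
move_arm(
  fingers=[15,15,15,15,15,15],
  travel=[
    [10,-35,0],
    [18,-58,0],
    [21,-65,5],
    [21,-65,15],
    [21,-65,20],
    [21,-65,20],
  ],
  dr=[
    [0,0,0],
    [0,0,0],
    [0,0,0],
    [0,0,0],
    [0,0,0],
    [0,0,0],
  ],
)

```text
clock: 14.15
position: [514.8, -273.7, 366.9]
ee_rot: [-0.161, 0.987, 0.001, -0.002]
contact_force: [-0.4, -0.3, -2.4]
gripper_width: 22.8
grasp_force: 59.1
```

```bash
python3 - <<'E'
from h import *
for _ in range(2): m=arm.camera_model("wrist");im=arm.get_image("wrist");st=arm.read_state()
sc=arm.get_image("scene");sd=arm.get_image("side");ms=arm.camera_model("scene")
go((514.1,-275,370),108.4)
p=st["position"];r=R.from_quat(st["ee_rot"]).as_matrix();tx=r[:,0]
for e in(0,-1.5,-3):
    q=p+e*tx;print(e,"tip edge",np.round(proj(m,q-[0,0,264.4]+4*tx,1),1),"shoulder",np.round(proj(m,q-[0,0,252.4]+8*tx,1),1),"collar edge",np.round(proj(m,q-[0,0,189.4]+18*tx,1),1),"top",np.round(proj(m,q-[0,0,133.4]-12*tx,1),1))
print("hole",proj(m,(514.1,-275,83),1),"hole rim robot side",proj(m,np.array([514.1,-275,83])+10.5*tx,1),"scene hole",proj(ms,(514.1,-275,83)),"scene tip",proj(ms,p-[0,0,264.4]))
np.save("w9.npy",im)
a=cv2.resize(im[120:320,240:400],(480,600),interpolation=cv2.INTER_CUBIC)
u,v=map(int,proj(ms,p-[0,0,250]));b=cv2.resize(sc[v-50:v+50,u-25:u+25],(300,600),interpolation=cv2.INTER_CUBIC);print(u,v)
cv2.imwrite("pics/w9.png",np.hstack([a,b])[:,:,::-1])
E
```

```text
at [ 515.3 -274.2  369.3] F [-0.  -0.1 -1.8] w 22.5 t 14.35 j6 -1.04 yawy 108.5
shift [ 1.4 -0.4 -0.7]
turn [-0.001  0.001  0.002]
0 tip edge [320.2 196.4] shoulder [320.2 195.7] collar edge [320.2 210.1] top [320.2 321. ]
-1.5 tip edge [320.3 198.2] shoulder [320.2 197.6] collar edge [320.2 212.7] top [320.2 323.7]
-3 tip edge [320.3 200. ] shoulder [320.2 199.6] collar edge [320.2 215.3] top [320.2 326.4]
hole (np.float64(319.4822441694518), np.float64(192.29266177018576)) hole rim robot side (np.float64(319.45890221117634), np.float64(180.2991463970792)) scene hole (np.float64(260.41938746210167), np.float64(187.43948716144672)) scene tip (np.float64(260.19104685103866), np.float64(182.96521180881027))
259 179
```

View pics/w9.png

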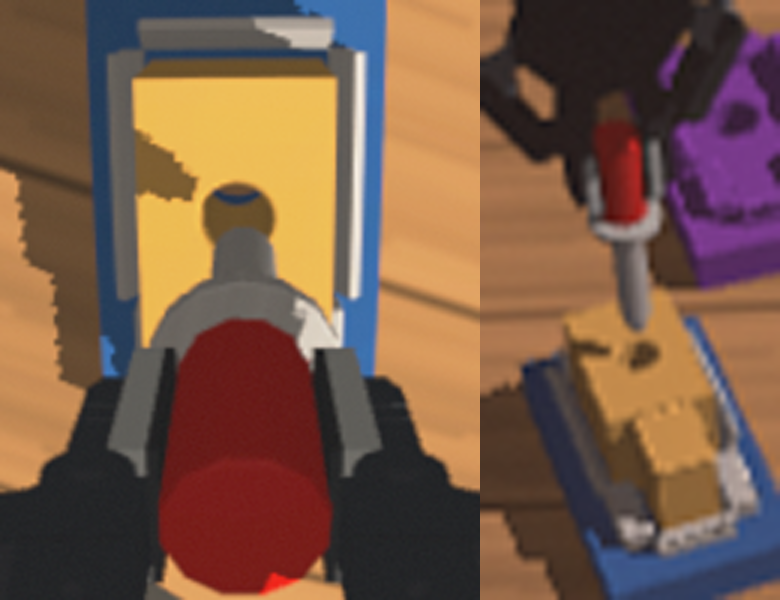

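The wrist view shows the tip just above the hole: tip at about (321.2,195.7), hole centred at column 319.4 with its rim at row 180.7, as predicted. It needs about +1.8 mm in tool x and −1.2 mm in y. I lower gently into the mouth.

Request:
move_arm(
  fingers=[15,15,15,15,15,15,15],
  travel=[
    [1.8,-1.2,0],
    [1.8,-1.2,6],
    [1.8,-1.2,12],
    [1.8,-1.2,18],
    [1.8,-1.2,24],
    [1.8,-1.2,28],
    [1.8,-1.2,28],
  ],
  dr=[
    [0,0,0],
    [0,0,0],
    [0,0,0],
    [0,0,0],
    [0,0,0],
    [0,0,0],
    [0,0,0],
  ],
)

```text
clock: 15.05
position: [513.6, -276.6, 339.8]
ee_rot: [-0.16, 0.987, 0.0, -0.001]
contact_force: [-0.3, 0.6, -2.4]
gripper_width: 22.6
grasp_force: 59.1
```

```bash
python3 - <<'E'
from h import *
m=arm.camera_model("wrist");im=arm.get_image("wrist");st=arm.read_state();sc=arm.get_image("scene")
go((514.1,-275,272.4),108.4);ms=arm.camera_model("scene")
p=st["position"];tx=R.from_quat(st["ee_rot"]).as_matrix()[:,0]
print("hole",proj(m,(514.1,-275,83),1),"rim",proj(m,np.array([514.1,-275,83])+10.5*tx,1),"shank at z83",proj(m,[p[0],p[1],83]+8*tx,1))
u,v=map(int,proj(ms,(514,-275,83)));print(u,v)
a=cv2.resize(im[130:230,270:370],(500,500),interpolation=cv2.INTER_CUBIC);b=cv2.resize(sc[v-30:v+20,u-15:u+15],(300,500),interpolation=cv2.INTER_CUBIC)
cv2.imwrite("pics/w10.png",np.hstack([a,b])[:,:,::-1])
E
```

```text
at [ 513.8 -276.7  340.8] F [-0.2 -0.6 -1.4] w 22.6 t 15.15 j6 -1.03 yawy 108.4
shift [-0.8  1.5 68.4]
turn [-0.    -0.     0.001]
hole (np.float64(322.2909943992149), np.float64(204.93113831710212)) rim (np.float64(322.2969734569194), np.float64(191.73858661627227)) shank at z83 (np.float64(320.3525146330195), np.float64(193.78704359351215))
260 187
```

View pics/w10.png

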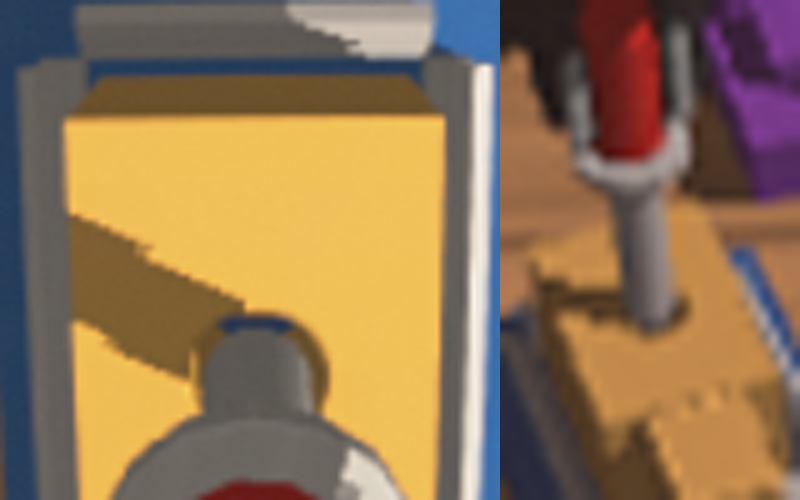

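The close view shows the tip inside the hole's mouth, well centred: hole columns 190–330 and shank 205–312 in the crop. I continue down in stages, watching the force.

Request:
move_arm(
  fingers=[15,15,15,15,15,15],
  travel=[
    [0,0.3,5],
    [0,0.3,10],
    [0,0.3,15],
    [0,0.3,20],
    [0,0.3,24],
    [0,0.3,24],
  ],
  dr=[
    [0,0,0],
    [0,0,0],
    [0,0,0],
    [0,0,0],
    [0,0,0],
    [0,0,0],
  ],
)

```text
clock: 15.75
position: [513.4, -276.3, 315.9]
ee_rot: [-0.16, 0.987, 0.0, -0.001]
contact_force: [-0.2, -0.4, -1.6]
gripper_width: 22.8
grasp_force: 59.1
```

No contact force, so I keep lowering.

Request:
move_arm(
  fingers=[15,15,15,15,15,15,15,15,15],
  travel=[
    [0,0,6],
    [0,0,12],
    [0,0,18],
    [0,0,24],
    [0,0,29],
    [0,0,33],
    [0,0,36],
    [0,0,38],
    [0,0,38],
  ],
  dr=[
    [0,0,0],
    [0,0,0],
    [0,0,0],
    [0,0,0],
    [0,0,0],
    [0,0,0],
    [0,0,0],
    [0,0,0],
    [0,0,0],
  ],
)

```text
clock: 16.65
position: [513.6, -276.4, 278.6]
ee_rot: [-0.16, 0.987, 0.0, -0.0]
contact_force: [0.2, -0.1, -2.5]
gripper_width: 22.8
grasp_force: 59.1
```

Request:
move_arm(
  fingers=[15,15,15,15,15],
  travel=[
    [0,0,2],
    [0,0,4],
    [0,0,5],
    [0,0,5],
    [0,0,5],
  ],
  dr=[
    [0,0,0],
    [0,0,0],
    [0,0,0],
    [0,0,0],
    [0,0,0],
  ],
)

```text
clock: 17.15
position: [513.6, -276.4, 273.8]
ee_rot: [-0.16, 0.987, -0.0, 0.0]
contact_force: [-0.3, 0.1, -1.0]
gripper_width: 22.7
grasp_force: 59.1
```

Request:
move_arm(
  fingers=[15,15,15,15],
  travel=[
    [0,0,0.8],
    [0,0,1.5],
    [0,0,1.5],
    [0,0,1.5],
  ],
  dr=[
    [0,0,0],
    [0,0,0],
    [0,0,0],
    [0,0,0],
  ],
)

```text
clock: 17.55
position: [513.7, -276.4, 272.5]
ee_rot: [-0.16, 0.987, -0.0, 0.0]
contact_force: [0.1, 0.2, 0.4]
gripper_width: 22.6
grasp_force: 59.5
```

Contact is just starting, at the expected 272.4. I go a touch further to be sure.

Request:
move_arm(
  fingers=[15,15,15,15],
  travel=[
    [0,0,0.4],
    [0,0,0.8],
    [0,0,0.8],
    [0,0,0.8],
  ],
  dr=[
    [0,0,0],
    [0,0,0],
    [0,0,0],
    [0,0,0],
  ],
)

```text
clock: 17.95
position: [513.7, -276.4, 272.4]
ee_rot: [-0.16, 0.987, -0.0, 0.0]
contact_force: [-2.8, 0.8, 4.7]
gripper_width: 22.6
grasp_force: 59.9
```

The collar is resting on the brick. I release and rise clear.

Request:
move_arm(
  fingers=[30,45,60,80,85,85,85,85,85,85],
  travel=[
    [0,0,0],
    [0,0,0],
    [0,0,0],
    [0,0,0],
    [0,0,0],
    [0,0,0],
    [0,0,-10],
    [0,0,-40],
    [0,0,-80],
    [0,0,-120],
  ],
  dr=[
    [0,0,0],
    [0,0,0],
    [0,0,0],
    [0,0,0],
    [0,0,0],
    [0,0,0],
    [0,0,0],
    [0,0,0],
    [0,0,0],
    [0,0,0],
  ],
)

```text
clock: 18.95
position: [513.4, -276.3, 393.4]
ee_rot: [-0.16, 0.987, -0.0, -0.0]
contact_force: [1.1, 0.4, 0.5]
gripper_width: 85.1
grasp_force: 0.0
```

Request:
move_arm(
  fingers=[85,85,85,85,85],
  travel=[
    [0,0,-20],
    [0,0,-40],
    [0,0,-40],
    [0,0,-40],
    [0,0,-40],
  ],
  dr=[
    [0,0,0],
    [0,0,0],
    [0,0,0],
    [0,0,0],
    [0,0,0],
  ],
)

```text
clock: 19.45
position: [513.3, -276.3, 430.3]
ee_rot: [-0.16, 0.987, 0.001, -0.001]
contact_force: [-0.6, 0.6, -0.4]
gripper_width: 85.2
grasp_force: 0.0
```

```bash
python3 - <<'E'
from h import *
im=arm.get_image("wrist");sd=arm.get_image("side")
go((514,-275,400))
m=arm.camera_model("wrist");print("rod top pred",proj(m,(514.1,-275,139),1),"brick rear mid",proj(m,(476,-287.7,83),1))
k=mask(im,(0,170,60),(7,255,255))|mask(im,(173,170,60),(180,255,255))
n,l,s,c=cv2.connectedComponentsWithStats(k);i=1+np.argmax(s[1:,4]);print(s[i])
S=arm.camera_model("side");k=mask(sd,(0,170,60),(6,255,255))|mask(sd,(174,170,60),(180,255,255))
n,l,s,c=cv2.connectedComponentsWithStats(k)
for j in range(1,n):
    if s[j][4]>40:print("side red",s[j],c[j].round(1))
print("side pred handle top/bottom",proj(S,(514,-275,139)),proj(S,(514,-275,89)))
E
```

```text
at [ 513.5 -276.3  430.2] F [ 0.5 -0.5 -0.9] w 84.8 t 19.55 j6 -1.03 yawy 108.4
shift [-1.   1.1 30.2]
rod top pred (np.float64(321.5543487127504), np.float64(193.10107106245266)) brick rear mid (np.float64(321.3291171350901), np.float64(140.68530871504157))
[308 170  25  35 695]
side red [356 166   7  16  96] [358.7 173. ]
side pred handle top/bottom (np.float64(358.4403054675726), np.float64(166.7669057197699)) (np.float64(357.6500059841982), np.float64(180.413674517287))
```

```bash
python3 -c "
from bench import arm
print(arm.job_done())"
```

```text
the job is handed in; nothing more can be done
None
```

The brick is seated in the blue nest, nib in the narrow end, and the rod stands in its hole with the collar on the brick. The job was handed in at 19.6 s with the arm clear, and I viewed 11 pictures, one over the limit of 10.

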